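Stow the transit cap and hold the antenna mast at its second stop

ROBOT

A 6-joint arm with a two-finger parallel gripper is mounted at the origin on the work surface. World frame = base frame: x ahead of the robot, y to its left, z up, the work surface at z = 0. Lengths are in m, angles in rad, forces in N, time in s.
With the tool pointing down it reaches from about 0.225 to 0.875 m from the base axis. Payload 3.4 kg.
Tool frame: the origin (TCP) lies midway between the tips of the shut fingers; the grasp point (between the pads) lies 19 mm behind it; z points along the fingers, y is the line along which they close (so a half turn about z gives the same grasp; the last joint's range is limited). The gripper opens to 85 mm and grips with 20 to 120 N. Pads are 22 mm wide; open, the fingers measure 114 mm over their backs; the gripper's body (76 mm by 85 mm) begins 54 mm behind the grasp point. The pads swing forward as they close: fully open they stand 13 mm farther back than shut.
Start: joints at [-1.445, 0.276, 1.505, -0, 1.361, -0.121], TCP at [0.14, -0.558, 0.195] pointing down, gripper open.
Joint ranges: [-2.89, 2.89], [-0.75, 2.08], [0.22, 2.7], [-1.18, 4.32], [0.11, 2.71], [-2.7, 2.7]. Speed limits (rad/s): [2.57, 2.57, 3.14, 3.14, 3.14, 3.14].

INTERFACE

Orientations are given as a unit quaternion [w, x, y, z].
In Python, from rig import * gives the robot as it stands.
- The arm moves only by the tool apply_moves, never from a script. Its argument "steps" is one flat list of numbers, 4 for each row, row after row: the shift along the world's x, y, z in cm, then the turn about the world's z in degrees. A call has 1 to 8 rows; each row is the pose to reach, as a shift and turn from the pose commanded when the call began; what a row does not reach only later rows make up. A row lasts 1/12 s, in which the tool goes at most 41.7 mm and 7.16 degrees, less where a joint would pass 70% of its speed; a pose out of reach is approached as far as the arm can. A call with a gripper value outside its range is refused whole. "jaw" is the closure in counts, from 0 (fully open) to 255 (shut), set as the call begins (left out, the last holds). The fingers move at their own pace and stop on an object; "newtons" is the grip in N (left out, the last holds). Time passes only in rows, so rows that repeat a pose let the fingers close. It gives the time, the measured TCP pose, the force, the opening and the grip force at its end, in the units of the state.
- get_state(): the state, without advancing time (a new reading comes with each control period).
- get_image(name): name is "side" or "top" or "wrist"; returns the picture (420x560x3 uint8, red, green, blue); there is no depth.
- calibration(name): a dict with "fx", "fy", "cx", "cy" (pixels), "xyz" and "rotation" of the camera in the world. Camera axes: x right, y up, looking along -z (the intrinsics and any distortion apply to the point x, -y, -z); pixel columns grow to the right and rows downward; lengths in m; the calibration is good to about 2 mm. The wrist camera is an equidistant fisheye: a pixel r from the principal point sees the ray r / f radians off the axis. A picture is of the moment at which its call begins: read the wrist's pose just before it. calibration takes no time and is no camera call; for the wrist camera it gives the pose at the moment of the call.
- sign_off(): hands the job in; it is judged then, once.
The state is a dict: "clock": time; "qpos": joint angles; "qd": joint speeds; "effort": joint torques, N m; "position": TCP position; "ee_rot": TCP orientation; "contact_force": force on the tool from outside, world axes, zero at the start; "moment": the same for the moment, N m; "width": finger opening in m; "gripper_force": force on a finger pad.
Only numpy, scipy, OpenCV 4.12 (cv2) and the standard library are available. Lean on these libraries where they do the work, as an engineer would, in place of code of your own. Each camera call takes 0.05 s, during which the arm holds its last target. There are 200 camera calls.

TASK

Lift the black transit cap off the antenna mast on top of the grey processor unit and put it back, knob up and fully home, in its own slot on the storage tray: the large round one. Only then press the release button on the unit so that the mast head pops up, take the head, pull it up past its first stop to the second, which is the end of its travel, and finish while holding it there: the mast sinks back if let go. Leave the other things on the bench where they are.

Things in the scene. Friction and masses are not known exactly. Their poses are not given: they have to be found in the camera images.
- cap_mid (a point): Black plastic transit cap, loose, 60 to 120 g: an upside-down round cup 64 mm across, 24 mm high (inside 56 mm across, 18 mm deep), on top a round knob 24 mm across, 24 mm high; 48 mm high in all. It starts over the mast's collar, rim on the unit's top. The point is on its axis half-way up, 24 mm above the rim, where the knob begins; z along the axis towards the knob.
- slot_cap_mouth (a point): The cap's slot: grey block 86 x 86 x 25 mm fixed on the tray, round hole 69 mm across, 14 mm deep, white label with a large dot on the side away from the robot. Point: centre of the hole's mouth, level with the block's top; z up. Cap fully home: its rim 14 mm below, its middle point 10 mm above. Three blocks, 105 mm apart, in any order; the others have a 45 mm round and a 55 mm square hole.
- unit: Grey processor unit, fixed: a box 200 mm deep (x), 220 mm wide (y), 133 mm high; origin at the centre of its underside, z up. On top: the mast in a dark steel collar 50 mm across and 12 mm high, its axis at x 0, y -50 mm; and the release button at x 0, y +55 mm.
- mast_head (a point): Centre of the mast's head, on its axis, moving with it: a white upright round puck 36 mm across, 26 mm high, on a steel tube 14 mm thick that slides straight up out of the unit. Stowed, it is sunk in the collar, its top 2 mm above the collar's, its centre 1 mm above the unit's top.
- mast (a joint): How far the mast is out, m: 0 stowed and latched. The button frees it and a spring lifts it to about 0.030 to 0.045. The first stop is a sprung catch at 0.050 to 0.060 that takes 5 to 15 N to pull through; the second, the hard end of travel, is at 0.110, where about 3 N of weight and spring pull it down. Let go there, it sinks to the first stop.
- release_top (a point): Centre of the top of the release button: a grey round push button 24 mm across in a black round housing 40 mm across on the unit's top; 22 mm above the unit's top, 10 mm above its housing, 105 mm from the mast's axis. Pressed straight down 6 mm, 5 N when fully down, springs back.
- release (a joint): Travel of the release button in m: 0 up, 0.006 fully down; the mast is freed at 0.003 to 0.005.
- blank_mid (a point): Bystander: an aluminium block 48 x 48 x 22 mm stowed in the square slot; its centre.
- driver_grip (a point): Bystander: a screwdriver 190 mm long lying on the bench; the middle of its handle.
- meter_mid (a point): Bystander: a grey hand-held meter 130 x 70 x 34 mm lying on the bench; its centre.
- plug_mid (a point): Bystander: a dark steel connector plug 34 mm across and 45 mm high standing upright on the bench beyond the unit; its centre.
Things that resemble listed ones, but are neither listed nor needed, are in the scene too. Of the things like the part that bears cap_mid, leave any that is brown, white or yellow; of the rest the smaller one is meant.

How it is judged:
On the way, in this order (a step that is already met when the one before it is completed fails the run):
1. the cap stands fully home in the large round slot, let go of (horizontal distance between cap_mid and slot_cap_mouth below 0.005 m and z of cap_mid in the frame of slot_cap_mouth below 0.013 m and angle between cap_mid's own z axis and vertical below 0.08 rad and contact force between the fingers and anything else below 0.2 N), for 0.2 s.
2. the button has been pressed and the mast has popped up (value of joint mast above 0.02 m), for 0.2 s.
3. the mast is drawn to its second stop (value of joint mast above 0.103 m), for 0.2 s.
At the end, for the whole second after the job is handed in: The mast is held by the gripper within 7 mm of its second stop (joint above 0.103 m), still, with more than 1 N of finger contact, through the last second; the cap stands upright in the large round slot, within 5 mm of its centre and within 3 mm of fully home (value of joint mast above 0.103 m and velocity of joint mast between -0.01 and 0.01 m/s and contact force between the fingers and mast above 1 N and horizontal distance between cap_mid and slot_cap_mouth below 0.005 m and z of cap_mid in the frame of slot_cap_mouth below 0.013 m and angle between cap_mid's own z axis and vertical below 0.08 rad); the arm keeps its last pose, push and grip.
It fails at once if the mast is released before the cap is in its slot (value of joint mast above 0.012 m and horizontal distance between cap_mid and slot_cap_mouth above 0.02 m).
It fails at once if a bystander is moved by more than 30 mm: blank_mid (distance of blank_mid from where it was at the start of the episode above 0.03 m).
It fails at once if a bystander is moved by more than 30 mm: driver_grip (distance of driver_grip from where it was at the start of the episode above 0.03 m).
It fails at once if a bystander is moved by more than 30 mm: meter_mid (distance of meter_mid from where it was at the start of the episode above 0.03 m).
It fails at once if a bystander is moved by more than 30 mm: plug_mid (distance of plug_mid from where it was at the start of the episode above 0.03 m).
It also fails if it takes over 67 s, if anything falls off the work surface, if the arm or the gripper's body presses on something with over 40 N, if the wrist force passes 120 N, or if a joint passes its speed limit or range.

## Working session

There is one attempt and no reset: what is moved stays moved. The work goes in short steps, Python scripts to look and compute and a tool call to move; the robot and the scene stay as the last step left them, time stands still between calls to the robot, and variables do not carry over. Pictures are saved under pics/ and viewed, at most 10 in all, crops included, and the job is handed in when it is done.

Besides the shell and the picture viewer there is one more tool, called after "Call:" as name(argument=value, ...), one argument or row to a line, values as JSON. apply_moves: Moves the arm, as the interface text tells. Its arguments: {"type":"object","properties":{"steps":{"type":"array","items":{"type":"number"}},"jaw":{"type":"number"},"newtons":{"type":"number"}},"required":["steps"]}

```bash
mkdir -p pics; ls; python3 - <<'E'
from rig import *
import cv2,numpy as np
s=get_state(); print({k:np.round(s[k],3).tolist() for k in s})
a=get_image("side");b=get_image("top")
for n,i in(("side0",a),("top0",b)): cv2.imwrite(f"pics/{n}.png",i[:,:,::-1])
for n in("side","top","wrist"): print(n,calibration(n))
E
```

```text
pics
{'clock': 0.0, 'qpos': [-1.445, 0.277, 1.506, 0.0, 1.361, -0.121], 'qd': [-0.0, 0.001, -0.001, 0.001, 0.001, -0.001], 'effort': [0.001, -41.677, -24.581, -0.0, 0.011, -0.0], 'position': [0.14, -0.557, 0.194], 'ee_rot': [-0.001, 0.992, 0.123, 0.0], 'contact_force': [0.417, -0.387, -0.433], 'moment': [-0.022, 0.036, 0.006], 'gripper_force': 0.0, 'width': 0.086}
side {'fx': 422.31604391259503, 'fy': 422.31604391259503, 'cx': 281.722333409391, 'cy': 197.57061965363323, 'xyz': array([0.53216891, 0.78166959, 0.70487715]), 'rotation': array([ 0.00455056, -0.00887099,  0.43160747,  0.90200642])}
top {'fx': 487.68027304567215, 'fy': 487.68027304567215, 'cx': 276.5573578350524, 'cy': 211.69348726103564, 'xyz': array([0.48576878, 0.05319415, 1.11949078]), 'rotation': array([ 0.71311995,  0.01633207, -0.02612974, -0.7003645 ])}
wrist {'fx': 325.19226210127806, 'fy': 325.19226210127806, 'cx': 277.33371140116475, 'cy': 205.64281428505095, 'xyz': array([ 0.21620185, -0.53859367,  0.37344462]), 'rotation': array([ 0.77908392, -0.12127079,  0.09477634, -0.60773275])}
```

View pics/side0.png

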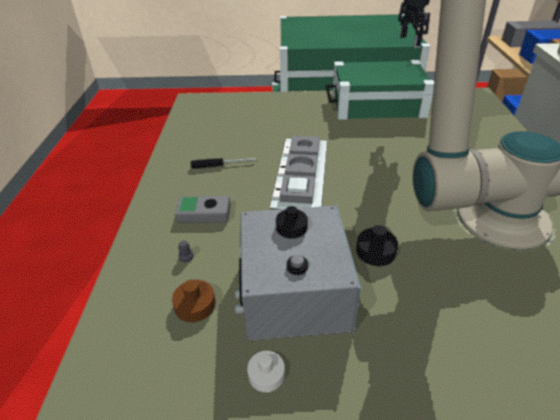

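View pics/top0.png

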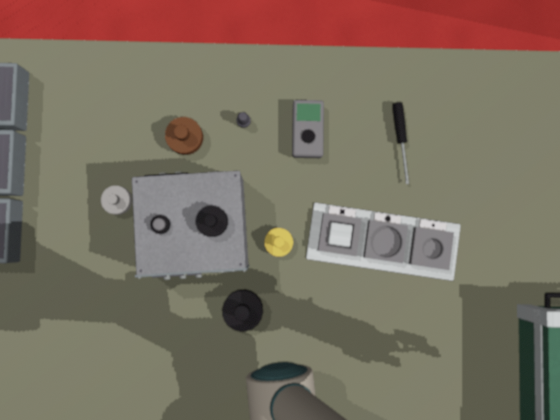

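The candidates in the top view are black on the unit (212,221), larger black on the bench (242,310), brown (184,135), white (115,200) and yellow (279,242). By the description, the target is the smaller black one on the unit. The slots in the top view are square (341,235), large round (385,241) and small round (432,248), and the button is at (160,224).

```bash
cat > h.py <<'E'
from rig import *
import cv2,numpy as np
from scipy.spatial.transform import Rotation as R
def rays(name,px,c=None):
    c=c or calibration(name); q=c["rotation"]; M=R.from_quat([q[1],q[2],q[3],q[0]]).as_matrix()
    p=np.atleast_2d(np.asarray(px,float)); u=(p[:,0]-c["cx"])/c["fx"]; v=(p[:,1]-c["cy"])/c["fy"]
    if name=="wrist":
        r=np.hypot(u,v); k=np.where(r>1e-9,np.sin(r)/np.maximum(r,1e-9),1); d=np.c_[u*k,-v*k,-np.cos(r)]
    else: d=np.c_[u,-v,-np.ones(len(u))]
    return np.array(c["xyz"]),d@M.T
def onplane(name,px,z,c=None):
    o,d=rays(name,px,c); return o+d*((z-o[2])/d[:,2])[:,None]
def proj(name,P,c):
    q=c["rotation"]; M=R.from_quat([q[1],q[2],q[3],q[0]]).as_matrix(); d=(np.atleast_2d(P)-c["xyz"])@M
    if name=="wrist":
        a=np.arctan2(np.hypot(d[:,0],d[:,1]),-d[:,2]); h=np.hypot(d[:,0],d[:,1]); u,v=d[:,0]/h*a,-d[:,1]/h*a
    else: u,v=d[:,0]/-d[:,2],-d[:,1]/-d[:,2]
    return np.c_[u*c["fx"]+c["cx"],v*c["fy"]+c["cy"]]
E
python3 - <<'E'
from h import *
t=cv2.imread("pics/top0.png"); s=cv2.imread("pics/side0.png")
def blob(img,x0,y0,x1,y1,th):
    g=img[y0:y1,x0:x1].max(2); m=(g<th).astype(np.uint8)
    n,l,st,ce=cv2.connectedComponentsWithStats(m); i=1+np.argmax(st[1:,4]); c=max(cv2.findContours((l==i).astype(np.uint8),0,1)[0],key=cv2.contourArea)
    (a,b),r=cv2.minEnclosingCircle(c); return (a+x0,b+y0),r,st[i]
for n,box in(("unitcap",(190,198,235,245)),("bench",(218,285,268,335))):
    c,r,st=blob(t,*box,50); z=.145 if n=="unitcap" else .012
    P=onplane("top",[c,(c[0]+r,c[1])],z); print(n,c,r,P[0],"rad",np.linalg.norm(P[0]-P[1]))
# rough
print("button",onplane("top",[(160,224)],.155)); print("unit corners",onplane("top",[(133,177),(242,172),(246,271),(138,277)],.133))
print("slots",onplane("top",[(341,235),(385.5,241.5),(431.5,247.5)],.028))
print("knob(side)",)
# triangulate knob top
def tri(a,b):
    o1,d1=rays("top",[a]);o2,d2=rays("side",[b]); d1,d2=d1[0],d2[0]
    A=np.c_[d1,-d2]; k=np.linalg.lstsq(A,o2-o1,rcond=None)[0]; return o1+k[0]*d1,o2+k[1]*d2
print(tri((211,221),(292,211)), tri((160,224),(297,262)))
g=np.hstack([cv2.resize(t[190:340,100:310],None,fx=2,fy=2,interpolation=2),cv2.resize(t[200:285,300:465],(380,300),interpolation=2)[:300]])
cv2.imwrite("pics/crop.png",g)
E
```

```text
unitcap (211.21341514587402, 221.20121955871582) 15.371935844421387 [0.52307299 0.17027337 0.145     ] rad 0.030637708628316378
bench (243.17015647888184, 309.9607334136963) 21.1509952545166 [0.33005925 0.10951257 0.012     ] rad 0.04749071757310468
button [[0.51533584 0.26970692 0.155     ]]
unit corners [[0.61026585 0.33221392 0.133     ]
 [0.6248042  0.11177013 0.133     ]
 [0.424665   0.09935974 0.133     ]
 [0.40910262 0.31515973 0.133     ]]
slots [[ 0.50191063 -0.10663626  0.028     ]
 [ 0.4891354  -0.20670321  0.028     ]
 [ 0.47752444 -0.31025413  0.028     ]]
knob(side)
(array([0.52226035, 0.1669474 , 0.1761912 ]), array([0.52264753, 0.1669303 , 0.17620412])) (array([0.51558052, 0.27149865, 0.14701845]), array([0.51597895, 0.27147777, 0.14702598]))
```

View pics/crop.png

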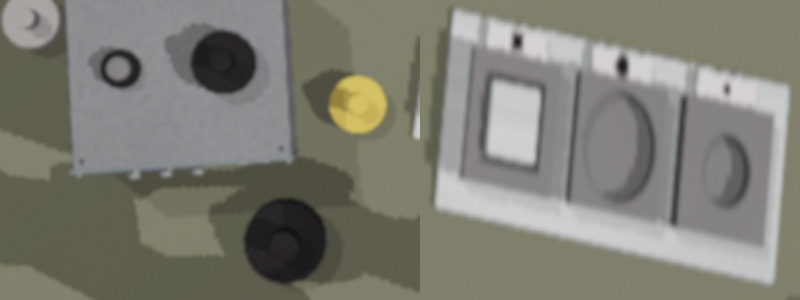

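The crop confirms the choice. The black cap on the unit has a 31 mm radius and the bench one 47 mm, so the unit cap is the smaller. The large round hole is in the middle block (big dot). I'm moving above the cap.

Call:
apply_moves(
  steps=[0, 0, 4, 0, 1, 3, 8, 0, 3, 6, 10, 0, 5, 9.5, 10.5, 0, 7, 13, 10.5, 0, 9, 17, 10.5, 0, 11, 20.5, 10.5, 0, 13, 24, 10.5, 0],
)

```text
clock: 0.77
position: [0.2681, -0.3201, 0.2994]
ee_rot: [-0.0, 0.992, 0.123, 0.0]
contact_force: [0.9, -0.3, 1.1]
width: 0.0852
gripper_force: 0.0
```

Call:
apply_moves(
  steps=[2, 3.6, 0, 0, 4, 7.2, 0, 0, 6, 10.8, 0, 0, 8, 14.4, 0, 0, 10, 18, 0, 0, 12, 21.6, 0, 0, 14, 25.2, 0, 0, 16, 28.8, 0, 0],
)

```text
clock: 1.43
position: [0.4281, -0.0321, 0.2995]
ee_rot: [0.0, 0.992, 0.123, -0.0]
contact_force: [1.1, -0.9, 0.4]
width: 0.0854
gripper_force: 0.0
```

Call:
apply_moves(
  steps=[2, 3.6, 0, 0, 4, 7.2, 0, 0, 6, 10.8, 0, 0, 8, 14.4, 0, 0, 9.2, 19.7, 0, 0, 9.2, 19.7, 0, 0, 9.2, 19.7, 0, 0, 9.2, 19.7, 0, 0],
)

```text
clock: 2.1
position: [0.5194, 0.1629, 0.2989]
ee_rot: [0.001, 0.992, 0.124, -0.001]
contact_force: [0.3, 0.1, 0.7]
width: 0.0851
gripper_force: 0.0
```

```bash
python3 - <<'E'
from h import *
s=get_state(); print(s["clock"],s["position"],s["ee_rot"],s["qpos"].__repr__() ,s["contact_force"])
c=calibration("wrist"); i=get_image("wrist"); cv2.imwrite("pics/w1.png",i[:,:,::-1])
import pickle; pickle.dump(c,open("w1.pkl","wb"))
print(c, proj("wrist",[[.522,.167,.181],[.522,.167,.157],s["position"]],c))
E
```

```text
2.1 [0.51938527 0.16285087 0.29892443] [ 6.27492433e-04  9.92289089e-01  1.23939914e-01 -9.31532775e-04] array([ 1.76848369e-01,  1.89920280e-01,  1.36819222e+00, -1.15544140e-03,
        1.58540660e+00,  1.49910990e+00]) [0.29620972 0.08414056 0.68955221]
{'fx': 325.19226210127806, 'fy': 325.19226210127806, 'cx': 277.33371140116475, 'cy': 205.64281428505095, 'xyz': array([0.59541128, 0.18198039, 0.47835   ]), 'rotation': array([ 0.77933687, -0.12304593,  0.09432795, -0.60712106])} [[272.90724526 184.59028818]
 [273.16197853 178.81616791]
 [276.48835209 238.35663837]]
```

View pics/w1.png

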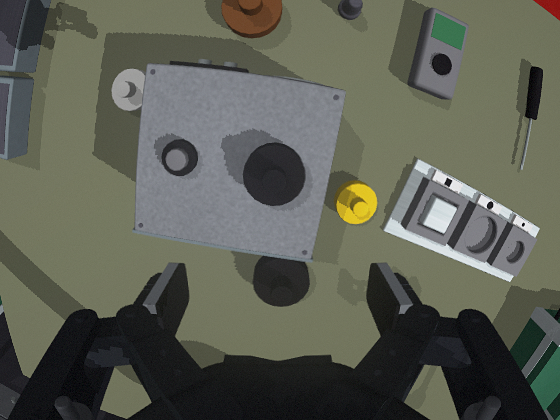

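The wrist view shows the cap on the unit at (274,174), the button at (178,158) and the larger black decoy at (281,281). I'll measure from this view.

```bash
python3 - <<'E'
from h import *
import pickle; c=pickle.load(open("w1.pkl","rb")); t=cv2.imread("pics/w1.png")
x0,y0,x1,y1=235,135,312,212
m=(t[y0:y1,x0:x1].max(2)<58).astype(np.uint8)
n,l,st,ce=cv2.connectedComponentsWithStats(m); i=1+np.argmax(st[1:,4]); k=max(cv2.findContours((l==i).astype(np.uint8),0,1)[0],key=cv2.contourArea)
hu=cv2.convexHull(k)[:,0]+[x0,y0]
for z in(.133,.157):
    P=onplane("wrist",hu,z,c)[:,:2].astype(np.float32); print(z,cv2.minEnclosingCircle(P),cv2.fitEllipse(P))
scr=onplane("wrist",[(152,72),(337,97),(304,252),(140,225)],.133,c); print(scr,scr.mean(0))
print("button",onplane("wrist",[(177,159)],.155,c))
print("slot", onplane("wrist",[(482,235)],.028,c))
g=cv2.cvtColor(t,6)[140:175,160:195]; 
E
```

```text
0.133 ((0.5213555097579956, 0.166685551404953), 0.035160813480615616) ((0.521169900894165, 0.16657103598117828), (0.06646624952554703, 0.06983113288879395), 104.82901000976562)
0.157 ((0.5265018939971924, 0.16774843633174896), 0.03272436931729317) ((0.5263292789459229, 0.16764189302921295), (0.06184719502925873, 0.0649782344698906), 104.82914733886719)
[[0.602682   0.32366108 0.133     ]
 [0.61989476 0.12243456 0.133     ]
 [0.43981327 0.1093356  0.133     ]
 [0.42331739 0.30931539 0.133     ]] [0.52142685 0.21618666 0.133     ]
button [[0.51854767 0.26899877 0.155     ]]
slot [[ 0.49035515 -0.21531444  0.028     ]]
```

Call:
apply_moves(
  steps=[0.5, 0.4, -3.5, 0, 0.5, 0.4, -7, 0, 0.5, 0.4, -10, 0, 0.5, 0.4, -12, 0, 0.5, 0.4, -13, 0, 0.5, 0.4, -13.8, 0, 0.5, 0.4, -13.8, 0, 0.5, 0.4, -13.8, 0],
)

```text
clock: 2.82
position: [0.5256, 0.1663, 0.1627]
ee_rot: [0.0, 0.992, 0.123, 0.001]
contact_force: [0.2, -0.4, 0.5]
width: 0.0854
gripper_force: 0.0
```

Call:
apply_moves(
  steps=[0, 0, 0, 0, 0, 0, 0, 0, 0, 0, 0, 0, 0, 0, 0, 0, 0, 0, 0, 0, 0, 0, 0, 0, 0, 0, 0, 0, 0, 0, 0, 0],
  jaw=255,
  newtons=40,
)

```text
clock: 3.48
position: [0.5248, 0.1669, 0.1616]
ee_rot: [0.0, 0.992, 0.123, -0.0]
contact_force: [-0.0, -0.1, 0.6]
width: 0.0002
gripper_force: 0.0
```

```bash
python3 - <<'E'
from h import *
import pickle
c=calibration("wrist"); i=get_image("wrist")[:,:,::-1];j=get_image("side")[:,:,::-1]; pickle.dump(c,open("w2.pkl","wb")); cv2.imwrite("pics/w2.png",i)
cv2.imwrite("pics/v2.png",np.hstack([i[60:400,100:460],cv2.resize(j[160:330,200:400],(400,340))]))
E
```

```text
(no output)
```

View pics/v2.png

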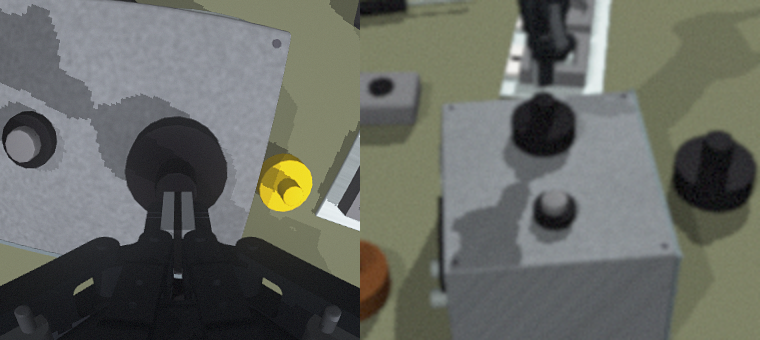

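```bash
python3 - <<'E'
from h import *
import pickle; c=pickle.load(open("w2.pkl","rb")); s=calibration("side")
P=[get_state()["position"],[.525,.167,.181],[.525,.167,.157],[.525,.167,.133]]
print("wrist",proj("wrist",P,c)); print("side",proj("side",P,s))
i=cv2.imread("pics/w2.png")[170:310,220:340]; j=get_image("side")[150:250,240:340,::-1]
g=lambda a:np.clip(255*(a/255.)**.45,0,255).astype(np.uint8)
cv2.imwrite("pics/v3.png",np.hstack([cv2.resize(g(i),(480,560),interpolation=0)[:400],cv2.resize(g(j),(400,400))][:1]+[cv2.resize(g(j),(320,400))]))
E
```

```text
wrist [[276.55250499 238.36530287]
 [276.29426724 252.18769944]
 [276.3525461  235.11861291]
 [276.40040527 221.44289089]]
side [[290.90157665 216.70544267]
 [290.75806665 209.13935108]
 [290.83832235 218.52462735]
 [290.91569201 227.57240485]]
```

View pics/v3.png

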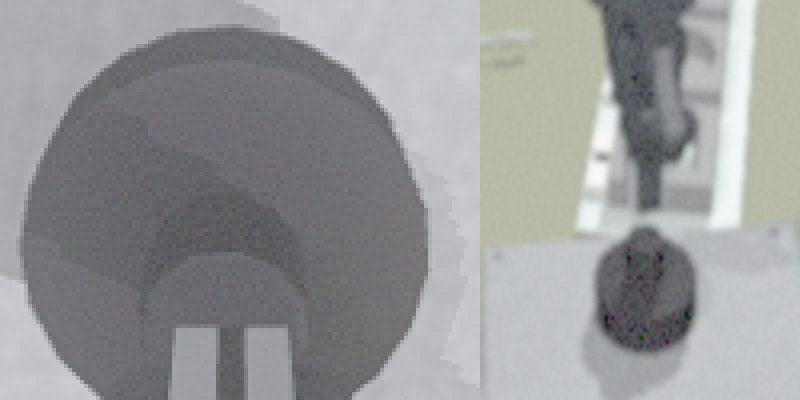

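The picture shows the shut fingertips at wrist px (278,251), over the knob's top rather than beside it. In the side view there is a gap between tip and knob, so the tips sit higher than the TCP reading suggests. I'll touch down gently to find the offset.

Call:
apply_moves(
  steps=[0, 0, -0.2, 0, 0, 0, -0.4, 0, 0, 0, -0.4, 0],
)

```text
clock: 3.88
position: [0.5245, 0.1667, 0.157]
ee_rot: [0.0, 0.992, 0.123, -0.001]
contact_force: [0.4, -0.3, 0.2]
width: -0.0003
gripper_force: 0.0
```

Call:
apply_moves(
  steps=[0, 0, -0.2, 0, 0, 0, -0.4, 0, 0, 0, -0.4, 0],
)

```text
clock: 4.13
position: [0.5245, 0.1667, 0.1531]
ee_rot: [0.0, 0.992, 0.123, -0.0]
contact_force: [0.3, 0.7, -0.4]
width: -0.0001
gripper_force: 0.0
```

Call:
apply_moves(
  steps=[0, 0, -0.2, 0, 0, 0, -0.4, 0, 0, 0, -0.4, 0],
)

```text
clock: 4.38
position: [0.5246, 0.1667, 0.1491]
ee_rot: [0.0, 0.992, 0.123, -0.0]
contact_force: [-0.1, 1.0, -0.0]
width: 0.0003
gripper_force: 0.0
```

Call:
apply_moves(
  steps=[0, 0, -0.2, 0, 0, 0, -0.4, 0, 0, 0, -0.4, 0],
)

```text
clock: 4.63
position: [0.5246, 0.1668, 0.1452]
ee_rot: [0.0, 0.992, 0.123, -0.0]
contact_force: [0.1, -0.1, 0.5]
width: -0.0002
gripper_force: 0.0
```

```bash
python3 - <<'E'
from h import *
i=get_image("wrist")[170:310,220:340,::-1]; j=get_image("side")[150:250,240:340,::-1]
g=lambda a:np.clip(255*(a/255.)**.45,0,255).astype(np.uint8)
cv2.imwrite("pics/v4.png",np.hstack([cv2.resize(g(i),(480,560),interpolation=0)[:400],cv2.resize(g(j),(320,400))]))
E
```

```text
(no output)
```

View pics/v4.png

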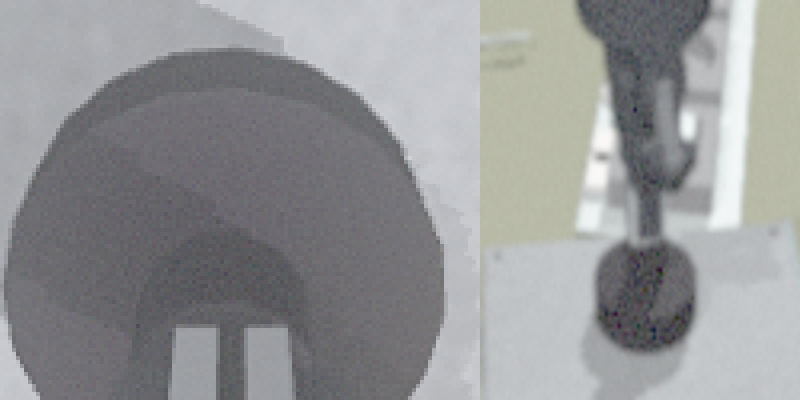

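```bash
python3 - <<'E'
from h import *
import pickle
s=calibration("side"); c2=pickle.load(open("w2.pkl","rb")); c3=calibration("wrist")
def tri(c,a,b):
    o1,d1=rays("wrist",[a],c);o2,d2=rays("side",[b]); d1,d2=d1[0],d2[0]
    k=np.linalg.lstsq(np.c_[d1,-d2],o2-o1,rcond=None)[0]; return o1+k[0]*d1,o2+k[1]*d2
print("tip then",tri(c2,(278,251),(292.5,202))); print("tip now",tri(c3,(278,251),(291.6,211)))
print("knob then",tri(c2,(277,253),(291,207.5))); print("knob now",tri(c3,(275,266),(291,207.5)))
print(proj("wrist",[[.525,.167,.181]],c3), c3["xyz"],get_state()["position"])
E
```

```text
tip then (array([0.53069968, 0.16751066, 0.1912389 ]), array([0.52154661, 0.16378223, 0.19595668]))
tip now (array([0.52889519, 0.16699279, 0.17136717]), array([0.52338177, 0.1646124 , 0.17422646]))
knob then (array([0.5258964 , 0.16682892, 0.18370506]), array([0.52450282, 0.16622638, 0.18443812]))
knob now (array([0.52645002, 0.16793722, 0.18395897]), array([0.52451247, 0.16700172, 0.18509378]))
[[276.15034459 266.06415389]] [0.6005951  0.18557026 0.32508853] [0.52478904 0.16677815 0.14551533]
```

Call:
apply_moves(
  steps=[0, 0, -0.2, 0, 0, 0, -0.3, 0, 0, 0, -0.3, 0],
)

```text
clock: 4.98
position: [0.5253, 0.1669, 0.1443]
ee_rot: [0.0, 0.992, 0.123, 0.001]
contact_force: [-2.2, -0.8, 8.1]
width: 0.0
gripper_force: 4.1
```

Contact comes at TCP z = 0.1445 with the knob top at 0.181, so the real shut fingertips are about 36.5 mm above the reported TCP. I'll back off, open and regrasp 21 mm lower.

Call:
apply_moves(
  steps=[0, 0, 1, 0, 0, 0, 2, 0, 0, 0, 2, 0, 0, 0, 2, 0, 0, 0, 2, 0, 0, 0, 2, 0, 0, 0, 2, 0, 0, 0, 2, 0],
  jaw=0,
)

```text
clock: 5.65
position: [0.5246, 0.1668, 0.1622]
ee_rot: [0.0, 0.992, 0.123, -0.0]
contact_force: [-1.6, 0.7, 0.4]
width: 0.0854
gripper_force: 0.0
```

Call:
apply_moves(
  steps=[0, 0, -1, 0, 0, 0, -2, 0, 0, 0, -3, 0, 0, 0, -3.4, 0, 0, 0, -3.8, 0, 0, 0, -3.8, 0, 0, 0, -3.8, 0],
)

```text
clock: 6.23
position: [0.5248, 0.1668, 0.1244]
ee_rot: [0.0, 0.992, 0.123, -0.0]
contact_force: [0.6, -0.9, 0.7]
width: 0.0852
gripper_force: 0.0
```

Call:
apply_moves(
  steps=[0, 0, 0, 0, 0, 0, 0, 0, 0, 0, 0, 0, 0, 0, 0, 0, 0, 0, 0, 0, 0, 0, 0, 0, 0, 0, 0, 0, 0, 0, 0, 0],
  jaw=255,
  newtons=40,
)

```text
clock: 6.9
position: [0.5252, 0.1669, 0.125]
ee_rot: [0.0, 0.992, 0.123, 0.0]
contact_force: [-0.4, -0.5, 3.3]
width: 0.0224
gripper_force: 39.4
```

Call:
apply_moves(
  steps=[0, 0, 2, 0, 0, 0, 5, 0, 0, 0, 8, 0, -0.5, -3, 9, 0, -1, -7, 9, 0, -2, -11, 9, 0, -3, -15, 9, 0, -4, -19, 9, 0],
)

```text
clock: 7.57
position: [0.4838, -0.0245, 0.2143]
ee_rot: [0.0, 0.992, 0.124, -0.0]
contact_force: [1.2, -0.4, -0.9]
width: 0.0227
gripper_force: 39.6
```

Call:
apply_moves(
  steps=[-1, -4, 0, 0, -2, -8, 0, 0, -3, -12, 0, 0, -3.5, -16, 0, 0, -3.5, -18, 0, 0, -3.5, -18, 0, 0, -3.5, -18, 0, 0],
)

```text
clock: 8.15
position: [0.4493, -0.2039, 0.214]
ee_rot: [-0.001, 0.993, 0.122, -0.0]
contact_force: [-0.3, 0.6, -1.4]
width: 0.0225
gripper_force: 39.6
```

```bash
python3 - <<'E'
from h import *
import pickle
s=get_state(); print(s["clock"],s["position"],s["width"],s["gripper_force"])
c=calibration("wrist"); i=get_image("wrist"); cv2.imwrite("pics/w5.png",i[:,:,::-1]); pickle.dump(c,open("w5.pkl","wb"))
E
```

```text
8.15 [ 0.44930057 -0.20389992  0.21397562] 0.022477340487913968 39.63744878768921
```

View pics/w5.png

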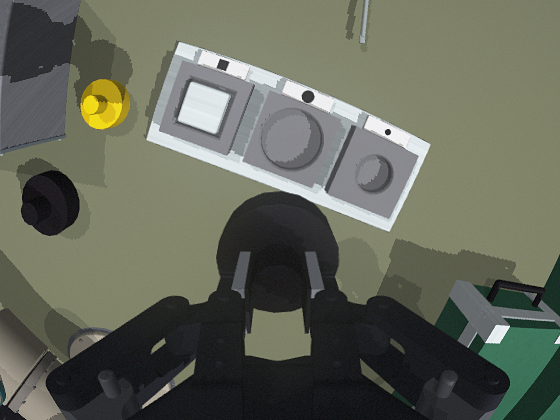

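The image shows the large hole at about (291,138) next to the big dot, and the cap held at (278,252). I'll measure both.

```bash
python3 - <<'E'
from h import *
import pickle
c=pickle.load(open("w5.pkl","rb")); t=cv2.imread("pics/w5.png"); g=cv2.cvtColor(t,6); p=get_state()["position"]
e=cv2.Canny(cv2.GaussianBlur(g,(3,3),0),20,50)
# edge points seen along spokes from hole centre: outermost edge in 24..38 mm
P0=onplane("wrist",[(291,138)],.03,c)[0]
ys,xs=np.nonzero(e[90:190,240:345]); px=np.c_[xs+240,ys+90]; Q=onplane("wrist",px,.03,c)[:,:2]
for it in range(6):
    r=np.hypot(*(Q-P0[:2]).T); k=abs(r-.0345)<(.006 if it<2 else .0025); A=np.c_[2*Q[k],np.ones(k.sum())]; s=np.linalg.lstsq(A,(Q[k]**2).sum(1),rcond=None)[0]
    R0=np.sqrt(s[2]+s[0]**2+s[1]**2); P0=np.r_[s[:2],.03]
print("hole",P0,R0,k.sum())
a=np.degrees(np.arctan2(*(Q[k]-P0[:2]).T[::-1])); print(np.histogram(a,8,(-180,180))[0])
# block corners (dark seam / top face)
for z in(.025,.03,.035):
  B=onplane("wrist",[(265,91),(350,124),(326,193),(243,160)],z,c); print(z,B.mean(0),np.linalg.norm(np.roll(B,1,0)-B,axis=1))
# cap
m=(g[185:300,205:350]<45).astype(np.uint8); ys,xs=np.nonzero(m); xs+=205;ys+=185
up=ys<250; print("cap sil top",ys.min(),"cols",[(int(r),int(xs[ys==r].min()),int(xs[ys==r].max())) for r in(200,215,230,245)])
th=np.linspace(0,2*np.pi,720); pr=np.vstack([proj("wrist",np.c_[p[0]+.032*np.cos(th),p[1]+.032*np.sin(th),0*th+p[2]+h],c) for h in(.008,.032)])
h=cv2.convexHull(pr.astype(np.float32)); mm=np.zeros((420,560),np.uint8); cv2.fillConvexPoly(mm,np.round(h).astype(int),1)
print("pred top",pr[:,1].min(),[(r,int(np.nonzero(mm[r])[0].min()),int(np.nonzero(mm[r])[0].max())) for r in(200,215,230,245)])
E
```

```text
hole [ 0.49291899 -0.20927923  0.03      ] 0.034627039727907316 313
[41 41 40 33 29 34 40 55]
0.025 [ 0.48941948 -0.21699284  0.025     ] [0.0827923  0.10312172 0.0859392  0.10482764]
0.03 [ 0.48990687 -0.21656688  0.03      ] [0.08166903 0.10172264 0.08477324 0.10340541]
0.035 [ 0.49039427 -0.21614091  0.035     ] [0.08054577 0.10032356 0.08360728 0.10198319]
cap sil top 192 cols [(200, 248, 306), (215, 232, 323), (230, 224, 330), (245, 219, 328)]
pred top 189.82350319759314 [(200, 241, 308), (215, 227, 323), (230, 220, 329), (245, 214, 335)]
```

Call:
apply_moves(
  steps=[3, -0.4, 0, 0, 4.4, -0.4, -3, 0, 4.4, -0.4, -7, 0, 4.4, -0.4, -11, 0, 4.4, -0.4, -14, 0, 4.4, -0.4, -16, 0, 4.4, -0.4, -16.5, 0, 4.4, -0.4, -16.5, 0],
)

```text
clock: 8.87
position: [0.4928, -0.2051, 0.0482]
ee_rot: [-0.001, 0.992, 0.124, -0.002]
contact_force: [0.2, 0.1, -1.3]
width: 0.0228
gripper_force: 39.6
```

```bash
python3 - <<'E'
from h import *
import pickle
s=get_state(); p=s["position"]; print(s["clock"],p,s["contact_force"])
c=calibration("wrist"); t=get_image("wrist")[:,:,::-1]; cv2.imwrite("pics/w6.png",t); pickle.dump(c,open("w6.pkl","wb"))
g=lambda a:np.clip(255*(a/255.)**.5,0,255).astype(np.uint8)
j=get_image("side")[120:230,240:360,::-1]
cv2.imwrite("pics/v6.png",np.hstack([cv2.resize(g(t[130:330,170:390]),(440,400)),cv2.resize(g(j),(360,400))]))
E
```

```text
8.8667 [ 0.49284543 -0.20505708  0.04819312] [ 0.20454564  0.05356382 -1.2856703 ]
```

View pics/v6.png

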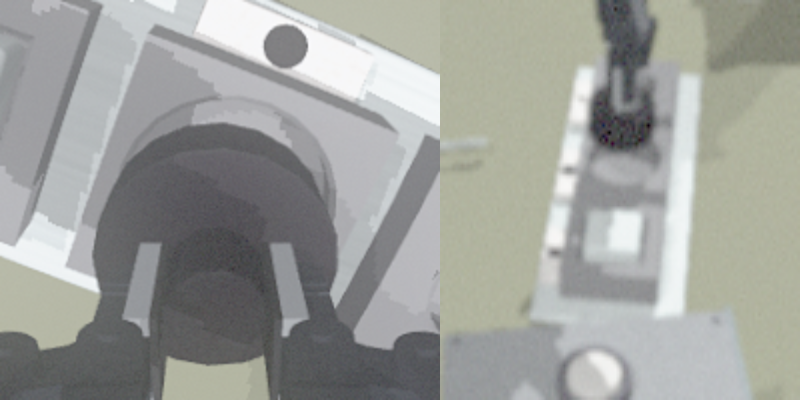

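```bash
python3 - <<'E'
from h import *
import pickle
s=get_state(); print(s["clock"],s["position"]); 
c=pickle.load(open("w6.pkl","rb")); t=cv2.imread("pics/w6.png"); g=cv2.cvtColor(t,6); p=np.array([.4928,-.2051,.0482])
e=cv2.Canny(cv2.GaussianBlur(g,(3,3),0),20,50); ys,xs=np.nonzero(e[170:260,215:345]); px=np.c_[xs+215,ys+170]
for z in(.027,.03,.033):
  Q=onplane("wrist",px,z,c)[:,:2]; P0=np.array([.4929,-.2093])
  for it in range(8):
    d=Q-P0; r=np.hypot(*d.T); k=(abs(r-.0345)<(.004 if it<3 else .0015)); A=Q[k]-P0
    # fixed-radius Gauss-Newton
    P0=P0+np.linalg.lstsq(A/r[k][:,None],r[k]-.0345,rcond=None)[0]
  print(z,"hole",P0,k.sum(),np.std(r[k]))
m=(g[180:300,200:350]<45).astype(np.uint8); ys,xs=np.nonzero(m); xs+=200;ys+=180
print("cap top",ys.min(),[(int(r),int(xs[ys==r].min()),int(xs[ys==r].max())) for r in(200,215,230,245)])
E
```

```text
8.9667 [ 0.49504219 -0.20692066  0.05083312]
0.027 hole [ 0.49227305 -0.21029133] 235 0.0008132596379367584
0.03 hole [ 0.49269467 -0.20970274] 259 0.0008775022888455616
0.033 hole [ 0.49319936 -0.20960888] 281 0.0008736941018560579
cap top 192 [(200, 247, 306), (215, 231, 323), (230, 224, 331), (245, 219, 335)]
```

Call:
apply_moves(
  steps=[0.1, -0.3, 0, 0, 0.1, -0.3, -0.5, 0, 0.1, -0.3, -1.1, 0, 0.1, -0.3, -1.1, 0, 0.1, -0.3, -1.1, 0, 0.1, -0.3, -1.1, 0],
)

```text
clock: 9.47
position: [0.4948, -0.2102, 0.0386]
ee_rot: [0.0, 0.992, 0.123, -0.0]
contact_force: [0.3, 0.3, -0.6]
width: 0.0228
gripper_force: 39.6
```

```bash
cat > m.py <<'E'
from h import *
def hole(c,t,guess):
  g=cv2.cvtColor(t,6); e=cv2.Canny(cv2.GaussianBlur(g,(3,3),0),20,50); ys,xs=np.nonzero(e[165:262,210:350]); px=np.c_[xs+210,ys+165]
  Q=onplane("wrist",px,.03,c)[:,:2]; P0=np.array(guess)
  for it in range(8):
    d=Q-P0; r=np.hypot(*d.T); k=(abs(r-.0345)<(.004 if it<3 else .0015)); P0=P0+np.linalg.lstsq((Q[k]-P0)/r[k][:,None],r[k]-.0345,rcond=None)[0]
  return P0,k.sum()
if __name__=="__main__":
  for _ in range(4):
    s=get_state(); p=s["position"]; c=calibration("wrist"); t=get_image("wrist")[:,:,::-1].copy()
    P,n=hole(c,t,[.4929,-.2095]); print(p,s["contact_force"],"hole",P,n,"rel cap(mm)",1000*(P-p[:2]-[-.001,-.0012]))
  cv2.imwrite("pics/w7.png",t)
E
python3 m.py
```

```text
[ 0.49478848 -0.2102101   0.03863203] [ 0.33363774  0.32580794 -0.60078983] hole [ 0.49262711 -0.21027192] 251 rel cap(mm) [-1.16136811  1.13818155]
[ 0.49485604 -0.21026437  0.03871449] [ 0.24959759  0.2682861  -0.43803497] hole [ 0.49255152 -0.21018013] 262 rel cap(mm) [-1.30452129  1.28424041]
[ 0.49493112 -0.21030196  0.03874466] [ 0.06729471 -0.33080499 -1.14686726] hole [ 0.49256803 -0.21013768] 259 rel cap(mm) [-1.36308903  1.36427878]
[ 0.49496946 -0.21027767  0.03876767] [-0.35935345  0.88437831 -0.64078087] hole [ 0.49254767 -0.21018397] 263 rel cap(mm) [-1.42178831  1.29370708]
```

The arm had still been settling in that last look. I'm correcting about 1.3 mm and lowering.

Call:
apply_moves(
  steps=[-0.13, 0.13, 0, 0, -0.13, 0.13, -0.4, 0, -0.13, 0.13, -0.8, 0, -0.13, 0.13, -1.2, 0, -0.13, 0.13, -1.4, 0, -0.13, 0.13, -1.4, 0],
)

```text
clock: 10.17
position: [0.493, -0.2086, 0.0238]
ee_rot: [-0.0, 0.992, 0.123, -0.001]
contact_force: [-0.5, -0.4, -1.0]
width: 0.0222
gripper_force: 39.6
```

Call:
apply_moves(
  steps=[0, 0, -0.2, 0, 0, 0, -0.4, 0, 0, 0, -0.4, 0, 0, 0, -0.4, 0],
)

```text
clock: 10.5
position: [0.4935, -0.2089, 0.0205]
ee_rot: [-0.0, 0.992, 0.123, -0.0]
contact_force: [0.3, -0.4, -0.7]
width: 0.0224
gripper_force: 39.6
```

Call:
apply_moves(
  steps=[0, 0, -0.2, 0, 0, 0, -0.4, 0, 0, 0, -0.6, 0, 0, 0, -0.6, 0, 0, 0, -0.6, 0],
)

```text
clock: 10.92
position: [0.4935, -0.2088, 0.0144]
ee_rot: [-0.0, 0.992, 0.123, -0.0]
contact_force: [-0.8, -0.7, -0.6]
width: 0.0223
gripper_force: 39.6
```

Call:
apply_moves(
  steps=[0, 0, -0.2, 0, 0, 0, -0.3, 0, 0, 0, -0.4, 0, 0, 0, -0.4, 0],
)

```text
clock: 11.25
position: [0.4935, -0.2088, 0.0104]
ee_rot: [-0.0, 0.992, 0.123, -0.0]
contact_force: [0.2, -1.2, -0.2]
width: 0.0224
gripper_force: 39.6
```

Call:
apply_moves(
  steps=[0, 0, -0.1, 0, 0, 0, -0.2, 0, 0, 0, -0.3, 0, 0, 0, -0.3, 0],
)

```text
clock: 11.58
position: [0.4936, -0.209, 0.009]
ee_rot: [0.0, 0.992, 0.123, 0.0]
contact_force: [-2.6, 0.6, 10.0]
width: 0.0223
gripper_force: 40.8
```

Floor contact comes at rim height of about 17 mm, which matches fully home. Now I'll release and rise.

Call:
apply_moves(
  steps=[0, 0, 0.2, 0, 0, 0, 0.2, 0, 0, 0, 0.2, 0, 0, 0, 0.2, 0, 0, 0, 0.2, 0, 0, 0, 0.2, 0, 0, 0, 0.2, 0, 0, 0, 0.2, 0],
  jaw=0,
)

```text
clock: 12.25
position: [0.4935, -0.2088, 0.0095]
ee_rot: [-0.0, 0.992, 0.123, -0.0]
contact_force: [-0.1, -0.4, 0.3]
width: 0.085
gripper_force: 0.0
```

Call:
apply_moves(
  steps=[0, 0, 3, 0, 0, 0, 7, 0, 0, 0, 11, 0, 0, 0, 15, 0, 0, 0, 19, 0, 0, 0, 19, 0, 0, 0, 19, 0, 0, 0, 19, 0],
)

```text
clock: 12.92
position: [0.493, -0.2086, 0.1991]
ee_rot: [-0.0, 0.992, 0.123, -0.0]
contact_force: [0.8, 0.2, -1.6]
width: 0.0853
gripper_force: 0.0
```

Call:
apply_moves(
  steps=[-4, 0, 0, 0, -5, 0, 0, 0, -5, 0, 0, 0, -5, 0, 0, 0, -5, 0, 0, 0],
  jaw=255,
)

```text
clock: 13.33
position: [0.444, -0.2089, 0.1988]
ee_rot: [-0.0, 0.992, 0.123, -0.0]
contact_force: [-0.1, 0.4, -0.6]
width: 0.0257
gripper_force: 0.0
```

```bash
python3 - <<'E'
from h import *
import pickle
s=get_state(); p=s["position"]; print(s["clock"],p,s["contact_force"],s["width"])
c=calibration("wrist"); t=get_image("wrist")[:,:,::-1].copy(); j=get_image("side")[:,:,::-1]; cv2.imwrite("pics/w8.png",t)
q=proj("wrist",[[.4925,-.2095,.03]],c)[0].astype(int); print(q)
g=lambda a:np.clip(255*(a/255.)**.5,0,255).astype(np.uint8)
y,x=max(q[1]-80,0),q[0]-80
cv2.imwrite("pics/v8.png",np.hstack([cv2.resize(g(t[y:y+160,x:x+160]),(400,400),interpolation=2),cv2.resize(g(j[120:220,250:350]),(400,400))]))
# cap top / knob circle
crop=t[y:y+160,x:x+160].max(2); k=max(cv2.findContours((crop<55).astype(np.uint8),0,1)[0],key=cv2.contourArea)
k=k[:,0]+[x,y]; hu=cv2.convexHull(k)[:,0]
for z in(.035,.04): print(z,cv2.minEnclosingCircle(onplane("wrist",hu,z,c)[:,:2].astype(np.float32)))
E
```

```text
13.3333 [ 0.44396877 -0.20887571  0.19881508] [-0.06446174  0.42301762 -0.61954001] 0.025737059445867343
[288 134]
0.035 ((0.4935610592365265, -0.2102903574705124), 0.03249288350343704)
0.04 ((0.49394312500953674, -0.20999868214130402), 0.032021161168813705)
```

View pics/v8.png

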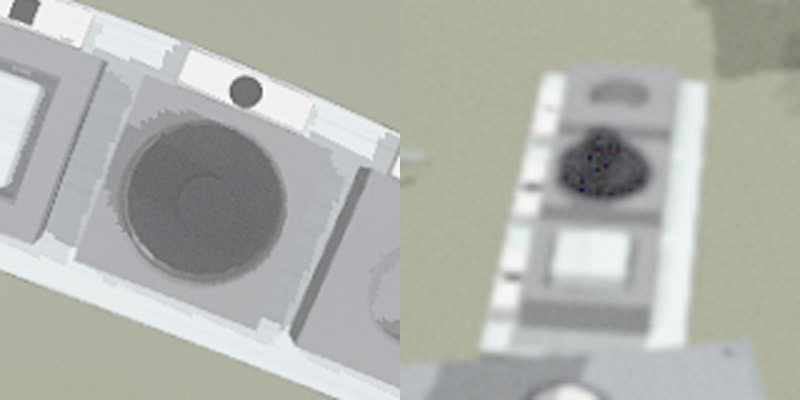

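The cap sits flat and centred in the large slot, with its knob at crop (205,200). Next I'll go above the button with the fingers shut.

Call:
apply_moves(
  steps=[0.6, 4, 0, 0, 1.2, 8, 0, 0, 1.8, 12, 0, 0, 2.4, 16, 0, 0, 3, 20, 0, 0, 3.6, 24, 0, 0, 4.2, 28, 0, 0, 4.8, 32, 0, 0],
  jaw=255,
)

```text
clock: 14.1
position: [0.4922, 0.1136, 0.1996]
ee_rot: [0.0, 0.992, 0.123, 0.0]
contact_force: [0.0, -1.1, 0.3]
width: 0.0003
gripper_force: 0.0
```

Call:
apply_moves(
  steps=[0.6, 4, 0, 0, 1.2, 8, 0, 0, 1.8, 12, 0, 0, 2.5, 15.9, 0, 0, 2.5, 15.9, 0, 0, 2.5, 15.9, -3, 0, 2.5, 15.9, -5.5, 0, 2.5, 15.9, -5.5, 0],
)

```text
clock: 14.77
position: [0.5131, 0.2693, 0.1393]
ee_rot: [0.001, 0.992, 0.124, -0.005]
contact_force: [-0.8, -0.5, -1.3]
width: -0.0001
gripper_force: 0.0
```

```bash
python3 - <<'E'
from h import *
get_image("wrist"); get_image("wrist"); s=get_state(); p=s["position"]; c=calibration("wrist"); t=get_image("wrist")[:,:,::-1].copy(); cv2.imwrite("pics/w9.png",t)
print(p,s["contact_force"],s["width"]); b=[.517,.270,.155]; print(proj("wrist",[b,[.525,.167,.147]],c))
# white mast head
hsv=cv2.cvtColor(t,40); m=((hsv[:,:,1]<40)&(hsv[:,:,2]>190)).astype(np.uint8); n,l,st,ce=cv2.connectedComponentsWithStats(m)
for i in range(1,n):
    if st[i,4]>60: print(st[i],ce[i],onplane("wrist",[ce[i]],.147,c))
# housing dark ring
q=proj("wrist",[b],c)[0].astype(int); y,x=q[1]-50,q[0]-50; cr=t[y:y+100,x:x+100].max(2); n,l,st,ce=cv2.connectedComponentsWithStats((cr<55).astype(np.uint8))
for i in range(1,n):
    if st[i,4]>100: print(st[i]+[x,y,0,0,0],onplane("wrist",[ce[i]+[x,y]],.145,c))
E
```

```text
[0.51630087 0.2699699  0.14389695] [-0.16039599  0.03381192 -0.03726912] 0.00011079836182988956
[[276.76762901 245.08111774]
 [430.54820602 260.6026082 ]]
[525 203  35  36 336] [542.45833333 219.18452381] [[0.5757609  0.07745581 0.147     ]]
[ 409  237   45   45 1520] [430.73881579 258.94342105] [[0.52617749 0.16741314 0.147     ]]
[530 251  30  36 566] [545.49469965 268.92932862] [[0.5379952  0.04474429 0.147     ]]
[484 271  76  44 795] [518.36352201 293.89685535] [[0.51170986 0.06446447 0.147     ]]
[ 242  202   72   93 2751] [[0.51177986 0.2696435  0.145     ]]
[274 252   8  43 311] [[0.49322654 0.2637119  0.145     ]]
```

Mast head is at (0.526,0.167) and the tool is over the button to about 2 mm. Pressing.

Call:
apply_moves(
  steps=[0.1, 0.2, -1, 0, 0.1, 0.2, -2, 0, 0.1, 0.2, -2.4, 0, 0.1, 0.2, -2.7, 0, 0.1, 0.2, -2.9, 0, 0.1, 0.2, -3.1, 0, 0.1, 0.2, -3.1, 0],
)

```text
clock: 15.5
position: [0.5172, 0.2718, 0.1137]
ee_rot: [0.0, 0.992, 0.123, -0.0]
contact_force: [-1.9, -1.0, 3.0]
width: 0.0001
gripper_force: 1.6
```

```bash
cat > mast.py <<'E'
from h import *
s=get_state(); c=calibration("wrist"); t=get_image("wrist")[:,:,::-1].copy(); print(s["clock"],s["position"],s["contact_force"],s["width"],s["gripper_force"])
hsv=cv2.cvtColor(t,40); m=((hsv[:,:,1]<40)&(hsv[:,:,2]>190)).astype(np.uint8); n,l,st,ce=cv2.connectedComponentsWithStats(m)
for z in(.147,.18,.19): print(z,proj("wrist",[[.526,.167,z]],c))
for i in range(1,n):
    if st[i,4]>200: print(st[i],ce[i])
E
python3 mast.py
```

```text
15.5 [0.51719608 0.27179234 0.11370834] [-1.88359555 -1.00600459  2.99792622] 0.00014682006401983943 1.5659460984170437
0.147 [[453.01574011 283.72219046]]
0.18 [[480.11934436 315.45429355]]
0.19 [[489.48345305 326.76148669]]
[544 265  16  33 278] [554.03597122 284.95323741]
[ 436  268   50   51 1828] [460.83424508 292.76750547]
[498 284  62  37 673] [525.40118871 303.58989599]
```

Call:
apply_moves(
  steps=[0, 0, -0.2, 0, 0, 0, -0.3, 0, 0, 0, -0.3, 0, 0, 0, -0.3, 0],
)

```text
clock: 15.88
position: [0.5175, 0.2719, 0.1123]
ee_rot: [0.0, 0.992, 0.123, 0.0]
contact_force: [-3.6, -2.1, 11.7]
width: -0.0
gripper_force: 5.3
```

```bash
python3 mast.py
```

```text
15.8833 [0.51748123 0.27194186 0.11226395] [-3.55154147 -2.09525014 11.66932064] -3.738699360644594e-05 5.2983398793730885
0.147 [[454.10621547 285.38455211]]
0.18 [[481.4447647  317.43014512]]
0.19 [[490.88493468 328.84595297]]
[545 267  15  32 258] [554.29844961 286.14341085]
[ 453  284  107   59 2588] [491.38601236 313.42503864]
```

The head has popped up. I'll lift, open and move over the mast.

Call:
apply_moves(
  steps=[0, 0, 4, 0, 0, 0, 8, 0, 0, 0, 9, 0, 0.2, -3, 9, 0, 0.5, -7, 9, 0, 0.9, -10.5, 9, 0, 0.9, -10.5, 9, 0, 0.9, -10.5, 9, 0],
  jaw=0,
)

```text
clock: 16.6
position: [0.5273, 0.1658, 0.2005]
ee_rot: [-0.0, 0.993, 0.121, 0.001]
contact_force: [-0.3, 0.1, -0.3]
width: 0.0851
gripper_force: 0.0
```

```bash
python3 - <<'E'
from h import *
get_image("wrist");get_image("wrist"); s=get_state(); c=calibration("wrist"); t=get_image("wrist")[:,:,::-1].copy(); cv2.imwrite("pics/w10.png",t); print(s["clock"],s["position"],s["contact_force"],s["width"])
hsv=cv2.cvtColor(t,40); m=((hsv[:,:,1]<40)&(hsv[:,:,2]>190)).astype(np.uint8); n,l,st,ce=cv2.connectedComponentsWithStats(m)
for z in(.147,.18,.19): print(z,proj("wrist",[[.526,.167,z]],c))
for i in range(1,n):
    if st[i,4]>200: print(st[i],ce[i],onplane("wrist",[ce[i]],.183,c))
E
```

```text
16.7 [0.52689654 0.16769568 0.20043032] [ 0.42871609  0.7879911  -0.31553898] 0.08534824473182984
0.147 [[277.24794486 211.52412604]]
0.18 [[277.260214   227.53863668]]
0.19 [[277.26469366 233.33876588]]
[465 190  47  33 454] [488.04845815 207.51101322] [[0.57836717 0.01822955 0.183     ]]
[ 254  204   50   47 1823] [278.65112452 227.04443225] [[0.52770353 0.16649435 0.183     ]]
[512 219  34  25 293] [528.83617747 230.90443686] [[ 0.571061   -0.03739016  0.183     ]]
[454 228  37  38 785] [472.64840764 246.43057325] [[0.54618051 0.01787561 0.183     ]]
[ 407  248  134   62 1188] [465.56060606 279.4537037 ] [[0.51810783 0.00973252 0.183     ]]
```

Call:
apply_moves(
  steps=[0, 0, -3, 0, 0, 0, -6, 0, 0, 0, -7.5, 0, 0, 0, -8.4, 0, 0, 0, -8.8, 0, 0, 0, -8.8, 0, 0, 0, -8.8, 0],
)

```text
clock: 17.33
position: [0.5274, 0.1678, 0.1134]
ee_rot: [-0.0, 0.992, 0.124, 0.001]
contact_force: [0.5, -0.4, 0.0]
width: 0.0854
gripper_force: 0.0
```

Call:
apply_moves(
  steps=[0, 0, 0, 0, 0, 0, 0, 0, 0, 0, 0, 0, 0, 0, 0, 0, 0, 0, 0, 0, 0, 0, 0, 0, 0, 0, 0, 0, 0, 0, 0, 0],
  jaw=255,
  newtons=80,
)

```text
clock: 18.0
position: [0.5268, 0.1674, 0.1128]
ee_rot: [-0.0, 0.992, 0.123, 0.0]
contact_force: [1.0, 0.8, 0.5]
width: 0.034
gripper_force: 79.4
```

The head is gripped. Pulling up.

Call:
apply_moves(
  steps=[0, 0, 0.6, 0, 0, 0, 1.2, 0, 0, 0, 1.8, 0, 0, 0, 2.4, 0, 0, 0, 3, 0, 0, 0, 3.6, 0, 0, 0, 4.2, 0, 0, 0, 4.8, 0],
)

```text
clock: 18.67
position: [0.5268, 0.1674, 0.1615]
ee_rot: [-0.0, 0.992, 0.123, 0.0]
contact_force: [1.3, 3.1, -1.9]
width: 0.0341
gripper_force: 80.7
```

Call:
apply_moves(
  steps=[0, 0, 0.5, 0, 0, 0, 1, 0, 0, 0, 1.4, 0, 0, 0, 1.7, 0, 0, 0, 2, 0, 0, 0, 2, 0],
)

```text
clock: 19.17
position: [0.5268, 0.1674, 0.1812]
ee_rot: [-0.0, 0.992, 0.123, 0.0]
contact_force: [3.1, 3.5, -2.3]
width: 0.0339
gripper_force: 80.7
```

Now approaching the hard stop; small steps until the downward force rises.

Call:
apply_moves(
  steps=[0, 0, 0.2, 0, 0, 0, 0.4, 0, 0, 0, 0.4, 0, 0, 0, 0.4, 0],
)

```text
clock: 19.5
position: [0.5268, 0.1674, 0.1846]
ee_rot: [-0.0, 0.992, 0.123, 0.0]
contact_force: [2.9, 5.1, -3.3]
width: 0.0339
gripper_force: 80.7
```

Call:
apply_moves(
  steps=[0, 0, 0.2, 0, 0, 0, 0.3, 0, 0, 0, 0.3, 0, 0, 0, 0.3, 0],
)

```text
clock: 19.83
position: [0.5267, 0.1674, 0.1875]
ee_rot: [-0.0, 0.992, 0.123, 0.0]
contact_force: [2.6, 4.4, -2.4]
width: 0.0339
gripper_force: 80.7
```

Call:
apply_moves(
  steps=[0, 0, 0.2, 0, 0, 0, 0.3, 0, 0, 0, 0.3, 0, 0, 0, 0.3, 0],
)

```text
clock: 20.17
position: [0.5268, 0.1674, 0.1904]
ee_rot: [-0.0, 0.992, 0.123, 0.0]
contact_force: [3.2, 5.2, -2.5]
width: 0.0342
gripper_force: 80.7
```

Call:
apply_moves(
  steps=[0, 0, 0.2, 0, 0, 0, 0.3, 0, 0, 0, 0.3, 0, 0, 0, 0.3, 0],
)

```text
clock: 20.5
position: [0.5266, 0.1674, 0.1909]
ee_rot: [-0.0, 0.992, 0.123, -0.001]
contact_force: [6.3, 5.1, -13.5]
width: 0.034
gripper_force: 81.5
```

The force has jumped after 78 mm of pull, which is the second stop. Hold to settle, then check.

Call:
apply_moves(
  steps=[0, 0, 0, 0, 0, 0, 0, 0, 0, 0, 0, 0, 0, 0, 0, 0, 0, 0, 0, 0, 0, 0, 0, 0],
)

```text
clock: 21.0
position: [0.5266, 0.1673, 0.1909]
ee_rot: [-0.0, 0.992, 0.123, -0.001]
contact_force: [5.9, 5.7, -13.5]
width: 0.0342
gripper_force: 81.5
```

```bash
python3 - <<'E'
from h import *
# head extent in side view: white puck expected centre at ext .11 -> z=.244
t=get_image("side")[:,:,::-1]; c=calibration("side"); hsv=cv2.cvtColor(t.copy(),40)
m=((hsv[:,:,1]<40)&(hsv[:,:,2]>150)).astype(np.uint8); q=proj("side",[[.526,.167,.257],[.526,.167,.231],[.526,.167,.145]],c); print(q)
n,l,st,ce=cv2.connectedComponentsWithStats(m[150:260,260:330])
for i in range(1,n):
    if st[i,4]>15: print(st[i]+[260,150,0,0,0])
s=get_state(); print(s["position"],s["contact_force"],s["gripper_force"])
print(t[190:226:3,int(q[1,0])].tolist())
E
```

```text
[[289.9268703  176.97388026]
 [290.03648767 188.42560023]
 [290.36836936 223.09725948]]
[296 150  31  62 566]
[270 167  17  48 329]
[300 178   8  13  65]
[300 216  30  31 263]
[270 234  10  23  66]
[290 239  12  11  36]
[311 241  12   6  33]
[285 247   7   9  22]
[293 248  13   6  31]
[0.52658524 0.16735374 0.1909163 ] [  5.85063552   5.21866615 -13.49878351] 81.48627519607544
[[71, 68, 65], [66, 63, 62], [92, 90, 85], [109, 111, 101], [105, 106, 99], [109, 111, 102], [109, 113, 106], [109, 112, 106], [109, 109, 104], [104, 107, 98], [105, 107, 100], [106, 110, 103]]
```

The visible edge of the head spans rows 178–191, and 177–188 is expected at 0.110 m. The hold is steady, so I'm handing in.

```bash
python3 -c "
from rig import *
print(sign_off())"
```

```text
the job is handed in; nothing more can be done
None
```

The job is handed in at about 21 s, with no verdict returned: the cap looks flat, centred and fully home in the large round slot, the button was pressed and the mast popped up, and the gripper is holding the head at what force and camera indicate is its second stop.

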